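Push the row of kit cartons home in the packing channel

TASK

Push the row of four white cartons along the wooden channel, kept together as one row, until the first is fully home against the end stop and no gaps are left. Then swing the wooden keeper bar fully across the channel behind the last carton, and finish with the hand clear of everything. Only push: never pick up or tip over a carton, and leave the spare carton, the glue bottle and the tape roll beside the channel where they are.

Things in the scene. Friction and masses are not known exactly. Their poses are not given: they have to be found in the camera images.
- channel: fixed straight wooden channel, 380 mm long (x), 66 mm wide, open above and at its tail (-x). Origin: centre of its underside, on the table; z up; +x points to the end stop, the way the cartons are pushed. Floor 12 mm above the table; two side walls 6 mm thick, tops 26 mm above the table, inner faces at y = -26.5 and +26.5 mm. The keeper bar is pivoted outside the -y wall.
- stop_face (a point): point on the channel's centre line on the end stop's face, at x = +167 mm in the channel, 39.5 mm above the table; the stop is a block across the channel, 57 mm tall over the table. With the row home, carton 1's centre is 22 mm before this point and carton 4's rear face 176 mm before it (x = -9 mm in the channel).
- carton1_center (a point): first carton of the row, nearest the end stop: white cardboard carton with a tan paper tape band, 44 mm along the channel (its x), 50 mm wide, 55 mm tall, about 90 g; point at its centre, half-way up
- carton2_center (a point): second carton, touching the first: white cardboard carton with a tan paper tape band, 44 mm along the channel (its x), 50 mm wide, 55 mm tall, about 90 g; point at its centre, half-way up
- carton3_center (a point): third carton: white cardboard carton with a tan paper tape band, 44 mm along the channel (its x), 50 mm wide, 55 mm tall, about 90 g; point at its centre, half-way up
- carton4_center (a point): last carton of the row, farthest from the end stop; its rear face is 22 mm behind this point, and is where the row is pushed: white cardboard carton with a tan paper tape band, 44 mm along the channel (its x), 50 mm wide, 55 mm tall, about 90 g; point at its centre, half-way up
- keeper (a joint): angle q of the keeper bar about its upright pivot: it points along (-cos q, sin q) in the channel's x, y. 0 = parallel to the channel, pointing back to -x; negative = swung outwards, away from the channel; 1.57 (its limit) = straight across the channel. Starts between -0.5 and 0. Stiff: about 1 N at the tip moves it, and it stays where it is left.
- keeper_pivot (a point): pivot of the keeper bar, at x = -20, y = -42.5 mm in the channel, 40 mm above the table. The wooden bar is 70 mm long from the pivot, 10 mm thick, and spans 30 to 50 mm above the table, so it passes over the walls. Round the pivot: a hub of 9 mm radius on a block 29 mm tall. The closed bar stands 6 mm behind the last carton when the row is home.
- keeper_tip (a point): middle of the free end of the keeper bar, 70 mm from the pivot
- spare_carton: a fifth carton like the others, standing on the table beside the channel's +y wall; leave alone. Origin: centre of its underside
- glue: white glue bottle with an orange cap, 44 mm across, 120 mm tall, standing on the table on the channel's -y side; leave alone. Origin: centre of its underside
- tape: roll of clear tape lying flat, 84 mm across, 24 mm tall, on the channel's +y side; leave alone. Origin: centre of its underside
There are look-alikes about, which are no part of the job. What is shaped like the part that bears carton1_center but pink or yellow is not meant.

How it is judged:
On the way, in this order (a step that is already met when the one before it is completed fails the run):
1. the four cartons are home against the end stop without gaps, the keeper still open (x of carton1_center in the frame of channel above 0.142 m and x of carton2_center in the frame of channel above 0.0975 m and x of carton3_center in the frame of channel above 0.053 m and x of carton4_center in the frame of channel above 0.008 m and y of carton1_center in the frame of channel between -0.006 and 0.006 m and z of each of carton1_center, carton2_center, carton3_center, carton4_center in the frame of channel below 0.0445 m and angle between each of carton1_center, carton2_center, carton3_center, carton4_center's own z axis and vertical below 0.08 rad and y of carton2_center in the frame of channel between -0.006 and 0.006 m and y of carton3_center in the frame of channel between -0.006 and 0.006 m and y of carton4_center in the frame of channel between -0.006 and 0.006 m and value of joint keeper below 0.7 rad), for 0.2 s.
2. the keeper bar is across the channel behind the last carton (x of carton1_center in the frame of channel above 0.142 m and x of carton2_center in the frame of channel above 0.0975 m and x of carton3_center in the frame of channel above 0.053 m and x of carton4_center in the frame of channel above 0.008 m and y of carton1_center in the frame of channel between -0.006 and 0.006 m and z of each of carton1_center, carton2_center, carton3_center, carton4_center in the frame of channel below 0.0445 m and angle between each of carton1_center, carton2_center, carton3_center, carton4_center's own z axis and vertical below 0.08 rad and y of carton2_center in the frame of channel between -0.006 and 0.006 m and y of carton3_center in the frame of channel between -0.006 and 0.006 m and y of carton4_center in the frame of channel between -0.006 and 0.006 m and value of joint keeper above 1.45 rad), for 0.2 s.
At the end, for the whole second after the job is handed in: All four cartons stand flat in the channel, the first within 3 mm of the end stop and the last within 5 mm of its home place (gaps together under 5 mm), and the keeper bar is across the channel behind them (within about 0.12 rad of its limit) (all of step 2); the robot touches nothing.
It fails at once if a carton of the row is lifted (z of any of carton1_center, carton2_center, carton3_center, carton4_center in the frame of channel above 0.0495 m).
It fails at once if a carton of the row is tipped (angle between any of carton1_center, carton2_center, carton3_center, carton4_center's own z axis and vertical above 0.3 rad).
It fails at once if the row is pulled apart (a gap over 15 mm) (distance between carton1_center and carton2_center above 0.059 m or distance between carton2_center and carton3_center above 0.059 m or distance between carton3_center and carton4_center above 0.059 m).
It fails at once if a bystander is moved more than 20 mm or tipped (distance of any of spare_carton, glue, tape from where it was at the start of the episode above 0.02 m or angle between any of spare_carton, glue, tape's own z axis and vertical above 0.3 rad).
It also fails if it takes over 51 s, if anything falls off the work surface, if the arm or the gripper's body presses on something with over 40 N, if the wrist force passes 120 N, or if a joint passes its speed limit or range.

ROBOT

A 7-joint arm with a two-finger parallel gripper is mounted at the origin on the work surface. World frame = base frame: x ahead of the robot, y to its left, z up, the work surface at z = 0. Lengths are in m, angles in rad, forces in N, time in s.
With the tool pointing down it reaches from about 0.425 to 0.975 m from the base axis. Payload 16.7 kg.
Tool frame: the origin (TCP) lies at the very end of the fingers, on their centre line; the grasp point (between the pads) lies 19 mm behind it (ctrl.hold_point_z is the distance from the TCP to the grasp point, in m); z points along the fingers, y is the direction in which the jaws open and shut (so a half turn about z gives the same grasp; the last joint's range is limited). The gripper opens to 85 mm and grips with 20 to 120 N. Pads are 22 mm wide; open, the fingers measure 114 mm over their backs; the gripper's body (76 mm by 85 mm) begins 54 mm behind the grasp point. The pads swing forward as they close: fully open they stand 13 mm farther back than shut.
Start: joints at [-0.149, 0.426, 0.074, 1.606, -0.034, 1.111, -0.067], TCP at [0.675, -0, 0.231] pointing down, gripper open.
Joint ranges: [-2.85, 2.85], [-0.5, 2.14], [-1.23, 1.37], [0.21, 2.46], [-1.02, 4.16], [0.16, 2.05], [-2.73, 2.73]. Speed limits (rad/s): [1.89, 1.89, 2.39, 2.39, 3.01, 3.01, 3.01].

INTERFACE

Orientations are given as a rotation vector (axis times angle).
In Python, from plant import ctrl, snapshot, calibration gives the robot as it stands.
- The arm moves only by the tool apply_moves, never from a script. Its argument "targets" is one flat list of numbers, 7 for each row, row after row: the shift along the world's x, y, z in m, then the turn, a rotation vector about the world's x, y, z in rad, then the opening, from 0 (shut) to 1 (fully open). In form: [tx, ty, tz, ax, ay, az, jaw, tx, ty, tz, ax, ay, az, jaw, ...]. A call has 1 to 20 rows; each row is the pose to reach, as a shift and turn from the pose commanded when the call began; what a row does not reach only later rows make up. A row lasts 1/8 s, in which the tool goes at most 62.5 mm and 10.7 degrees, less where a joint would pass 70% of its speed; a pose out of reach is approached as far as the arm can. A call with a gripper value outside its range is refused whole. The fingers move at their own pace and stop on an object; the grip force is fixed at half the most. Time passes only in rows, so rows that repeat a pose let the fingers close. It gives the time, the measured TCP pose, the force and the opening at its end, in the units of the state.
- ctrl.read_state(): the state, without advancing time (a new reading comes with each control period).
- snapshot(name): name is "scene" or "side" or "wrist"; returns (picture, depth): 480x640x3 uint8, red, green, blue; 480x640 float32, m along the optical axis (not along the pixel's ray), 0 where there is no reading.
- calibration(name): a dict with "intrinsics" (3x3 intrinsics, pixels), "R" (3x3) and "t" (3): a world point X has camera coordinates R X + t; the wrist camera has in their place "tool_from_camera" (4x4, takes a point from camera to tool coordinates, whose origin is the TCP and whose axes are the flange's). Camera axes: x right, y down, z forward; pixel columns grow to the right and rows downward; lengths in m; the calibration is good to about 2 mm. A picture is of the moment at which its call begins: read the wrist's pose just before it. calibration takes no time and is no camera call.
- ctrl.sign_off(): hands the job in, once; it reports no verdict.
The state is a dict: "time": time; "q": joint angles; "joint_velocities": joint speeds; "joint_efforts": joint torques, N m; "eef_pos": TCP position; "eef_rot": TCP orientation; "contact_force": force on the tool from outside, world axes, zero at the start; "torque": the same for the moment, N m; "width": opening from 0.0 (shut) to 1.0 (fully open).
Only numpy, scipy, OpenCV 4.12 (cv2) and the standard library are available. Lean on these libraries where they do the work, as an engineer would, in place of code of your own. Each camera call takes 0.05 s, during which the arm holds its last target.

## Working session

There is one attempt and no reset: what is moved stays moved. The work goes in short steps, Python scripts to look and compute and a tool call to move; the robot and the scene stay as the last step left them, time stands still between calls to the robot, and variables do not carry over. Pictures are saved under pics/ and viewed, and the job is handed in when it is done.

Besides the shell and the picture viewer there is one more tool, called after "Request:" in YAML: its name, and indented under it one key for each argument. apply_moves: Moves the arm, as the interface text tells. Its arguments: {"type":"object","properties":{"targets":{"type":"array"}},"required":["targets"]}

```bash
mkdir -p pics; ls; python3 - <<'E'
from plant import ctrl,snapshot,calibration
import cv2,numpy as np
s=ctrl.read_state();print(s)
for n in("scene","side","wrist"):
    p,d=snapshot(n);cv2.imwrite(f"pics/{n}0.png",p[...,::-1]);np.savez(f"pics/{n}0.npz",p=p,d=d)
    print(n,calibration(n))
E
```

```text
pics
{'time': 0.0, 'q': array([-0.1495069 ,  0.42676105,  0.07385476,  1.60662645, -0.03413096,
        1.11077186, -0.0670951 ]), 'joint_velocities': array([ 0.000662  , -0.00057035, -0.00031255, -0.00149517, -0.00074279,
       -0.0010769 ,  0.00014665]), 'joint_efforts': array([ 7.16691302e-04, -9.49842310e+01,  3.76242042e+00, -4.63523841e+01,
        1.94300286e-02,  1.01335210e-02,  2.85131875e-06]), 'eef_pos': array([ 6.74588772e-01, -1.82303214e-05,  2.30582739e-01]), 'eef_rot': array([-2.22086718e+00, -2.22078332e+00,  1.53036522e-03]), 'contact_force': array([ 0.42138611, -0.74764004, -1.02313891]), 'torque': array([-0.00019598, -0.00648677,  0.04106762]), 'width': 0.9999434283820502}
scene {'intrinsics': array([[534.61265398,   0.        , 323.04672787],
       [  0.        , 534.61265398, 235.73891743],
       [  0.        ,   0.        ,   1.        ]]), 'R': array([[ 0.86374177,  0.5036149 , -0.01794958],
       [ 0.30796997, -0.55571758, -0.77222566],
       [-0.39887925,  0.66147562, -0.63509475]]), 't': array([-0.46005201, -0.09041004,  0.97423032])}
side {'intrinsic
[... 236 characters left out ...]
7355834e-01, -5.29892836e-01, -6.56096251e-01],
       [ 4.67059492e-01,  4.60779484e-01, -7.54677214e-01]]), 't': array([-0.35858763,  0.34878032,  0.52371358])}
wrist {'intrinsics': array([[382.0797674 ,   0.        , 327.90183701],
       [  0.        , 382.0797674 , 239.70923382],
       [  0.        ,   0.        ,   1.        ]]), 'tool_from_camera': array([[-5.52212156e-04, -9.60320605e-01, -2.78897885e-01,
         7.04240416e-02],
       [ 9.99999594e-01, -7.28932863e-04,  5.29933444e-04,
         3.95772464e-04],
       [-7.12203839e-04, -2.78897479e-01,  9.60320618e-01,
        -1.42821361e-01],
       [ 0.00000000e+00,  0.00000000e+00,  0.00000000e+00,
         1.00000000e+00]])}
```

View pics/scene0.png

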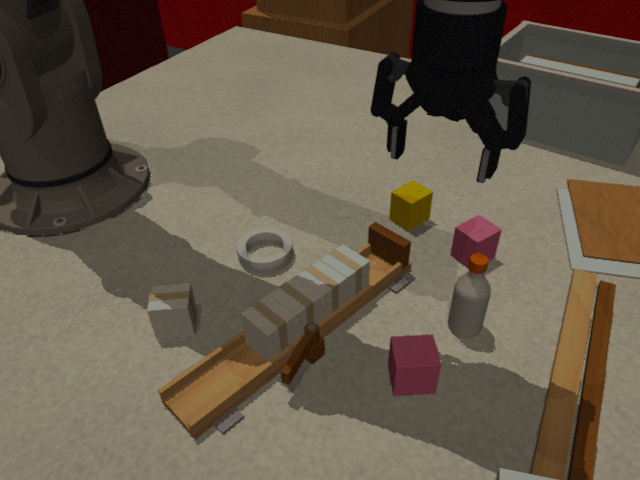

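View pics/side0.png

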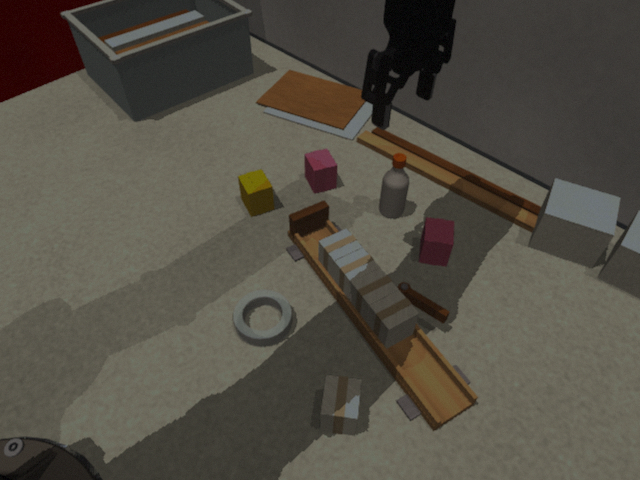

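View pics/wrist0.png

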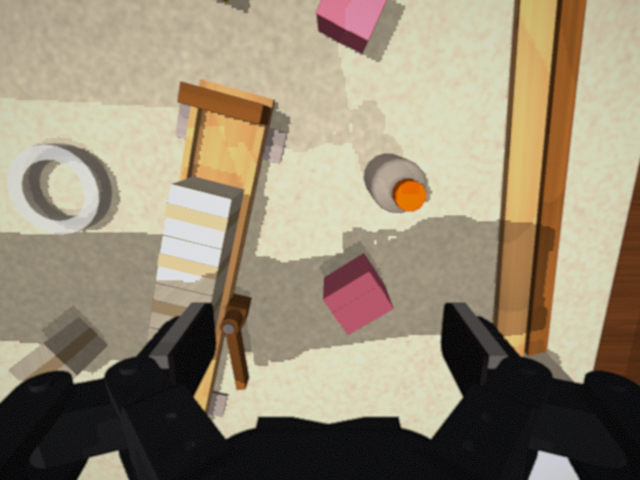

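The scene picture shows the white row in the channel (scene about 265,335 to 345,265), with the stop at (390,245), the keeper at (300,350), the pivot at (312,330) and the open tail at (200,400). Things that could be taken for a row carton:
- Spare carton at (172,312), outside the channel
- Yellow cube at (411,205)
- Pink cubes at (475,243) and (414,365)

I choose the four white, tan-banded cartons standing in the channel.

```bash
cat > h.py <<'E'
import numpy as np,cv2
from scipy.spatial.transform import Rotation as Ro
from plant import ctrl,snapshot,calibration
def cam(n,s=None):
    c=calibration(n);K=c["intrinsics"]
    if n=="wrist":
        T=c["tool_from_camera"];R=Ro.from_rotvec(s["eef_rot"]).as_matrix()
        Rw=R@T[:3,:3];o=R@T[:3,3]+s["eef_pos"];return K,Rw,o
    return K,c["R"].T,-c["R"].T@c["t"]
def cloud(n,d,s=None):
    K,Rw,o=cam(n,s);v,u=np.mgrid[:480,:640]
    r=np.stack([(u-K[0,2])/K[0,0],(v-K[1,2])/K[1,1],np.ones_like(u)],-1)
    return (r*d[...,None])@Rw.T+o
def ray(n,uv,z,s=None):
    K,Rw,o=cam(n,s);r=Rw@np.array([(uv[0]-K[0,2])/K[0,0],(uv[1]-K[1,2])/K[1,1],1]);return o+r*(z-o[2])/r[2]
def proj(n,X,s=None):
    K,Rw,o=cam(n,s);p=K@(Rw.T@(np.asarray(X)-o));return p[:2]/p[2]
E
python3 - <<'E'
from h import *
s=ctrl.read_state()
for n,roi in(("scene",(150,220,270,220)),("side",(260,190,230,250)),("wrist",(140,70,150,260))):
    f=np.load(f"pics/{n}0.npz");d=f["d"];P=cloud(n,d,s)
    x,y,w,h=roi;m=np.zeros((480,640),bool);m[y:y+h,x:x+w]=1;m&=d>0
    z=P[...,2]
    hist=np.histogram(z[m],bins=np.arange(-.01,.1,.004));print(n,hist[0])
    t=m&(z>.061)&(z<.074)
    hsv=cv2.cvtColor(f["p"],cv2.COLOR_RGB2HSV)
    nl,lab,st,ce=cv2.connectedComponentsWithStats(t.astype(np.uint8))
    for i in range(1,nl):
        if st[i,4]>150:
            q=P[lab==i];r=cv2.minAreaRect((q[:,:2]*1000).astype(np.float32));print(" top",st[i],q[:,2].mean().round(4),r)
    # table check
    print(" table z", np.median(z[(z<.01)&(z>-.02)]))
    im=cv2.imread(f"pics/{n}0.png")[y:y+h,x:x+w];k=min(800/w,600/h);cv2.imwrite(f"pics/{n}_crop.png",cv2.resize(im,None,fx=k,fy=k,interpolation=cv2.INTER_CUBIC));print(k)
E
```

```text
scene [    0    41 30994  4793   899  4307  1452  1143  2227  1939   607   601
   605   647   738   959  2373   434   312  4047    17     0     0     0
     0     0     0]
 top [ 242  244  128   95 4442] 0.0675 ((549.6685791015625, -63.255767822265625), (178.5106658935547, 53.10289001464844), 75.19305419921875)
 table z 0.0009971886392129425
2.727272727272727
side [    0  1336 34382  2115   739  4100   792   771  2111  1066   436   464
   483   482   663   917  2324   273   721  3107     2     0     0     0
     0     0     0]
 top [ 318  228  101  104 3843] 0.0668 ((547.07080078125, -64.22842407226562), (178.13693237304688, 51.92026138305664), 75.30864715576172)
 table z 6.840659946233396e-05
2.4
wrist [    0    26 17062  1274   199  4533   378   424  1104  1468   230   207
   216   222   252   309  1764   423   407  7271     1     0     0     0
     0     0     0]
 top [ 148  183   85  147 7723] 0.0672 ((554.9290771484375, -42.8919677734375), (135.6951141357422, 50.9288330078125), 75.31318664550781)
 table z 0.0003129874632294971
2.3076923076923075
```

View pics/scene_crop.png

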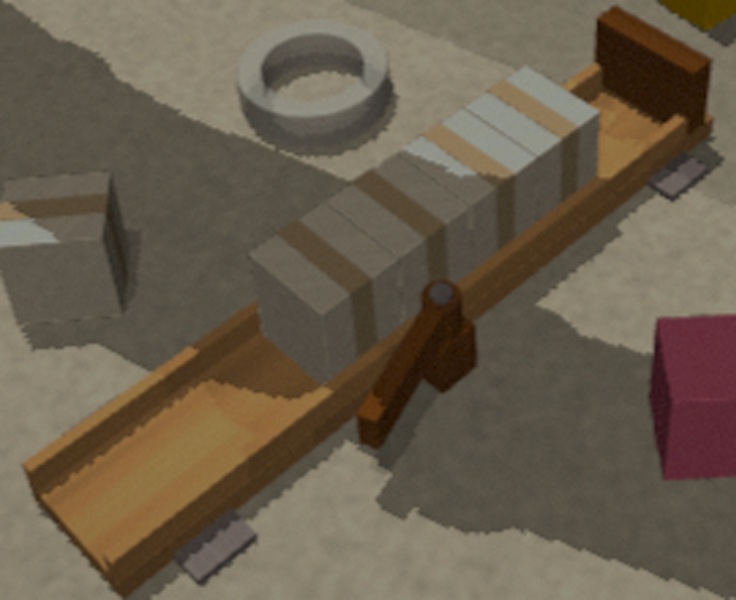

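View pics/side_crop.png

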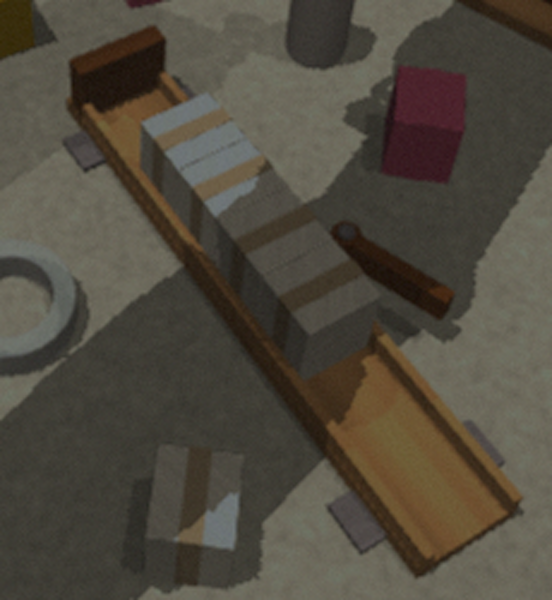

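View pics/wrist_crop.png

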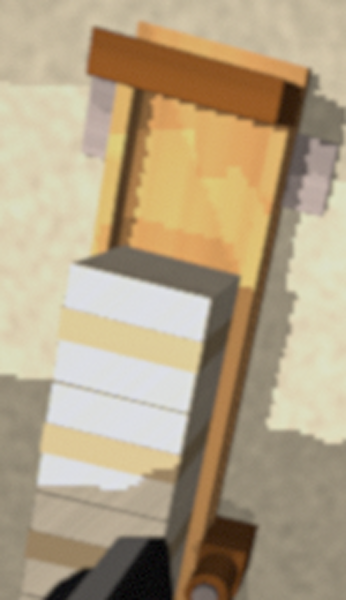

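```bash
python3 - <<'E'
from h import *
s=ctrl.read_state()
# coarse: row dir
c=np.array([.5484,-.0637]);a=np.deg2rad(75.25)
ex=np.array([np.cos(a),np.sin(a)])
n="scene";f=np.load("pics/scene0.npz")
st=cloud(n,f["d"],s)[240,388];print("stop approx",st)
if (st[:2]-c)@ex<0: ex=-ex
ey=np.array([-ex[1],ex[0]]);print("ex",ex)
for n in("scene","side","wrist"):
    f=np.load(f"pics/{n}0.npz");d=f["d"];P=cloud(n,d,s);L=np.stack([(P[...,:2]-c)@ex,(P[...,:2]-c)@ey,P[...,2]],-1)[d>0]*1000
    near=(abs(L[:,1])<60)&(abs(L[:,0])<330)
    w=L[near&(L[:,2]>24)&(L[:,2]<28)&(abs(L[:,0])<150)]
    for sg in(1,-1):
        q=w[(w[:,1]*sg>22)&(w[:,1]*sg<40)]
        if len(q)>20:
            h=np.percentile(q[:,1],[2,50,98]);pf=np.polyfit(q[:,0],q[:,1],1);print(n,"wall",sg,len(q),h.round(1),"slope,ic",pf.round(4),"x",np.percentile(q[:,0],[0,100]).round(1))
    t=L[near&(L[:,2]>55)&(L[:,2]<59.5)&(L[:,0]>110)];print(n,"stop top",len(t),np.percentile(t[:,0],[1,2,50,98]).round(1),np.percentile(t[:,1],[2,98]).round(1)) if len(t) else 0
    t=L[near&(L[:,2]>25)&(L[:,2]<52)&(L[:,0]>95)&(L[:,0]<150)&(abs(L[:,1])<23)];print(n,"stop face",len(t),np.median(t[:,0]).round(1) if len(t) else 0)
    t=L[near&(L[:,2]>63)&(L[:,2]<72)];print(n,"row top x",np.percentile(t[:,0],[1,99]).round(1),"y",np.percentile(t[:,1],[2,98]).round(1))
    t=L[near&(L[:,2]>20)&(L[:,2]<62)&(L[:,0]<-75)&(L[:,0]>-105)&(abs(L[:,1])<22)];print(n,"row rear face",len(t),np.median(t[:,0]).round(1) if len(t) else 0)
    t=L[near&(L[:,2]>10)&(L[:,2]<14)&(abs(L[:,1])<24)];print(n,"floor x",np.percentile(t[:,0],[.5,99.5]).round(1))
    k=L[near&(L[:,2]>46)&(L[:,2]<53.5)&(L[:,1]<-35)&(abs(L[:,0])<130)];print(n,"keeper",len(k),cv2.minAreaRect(k[:,:2].astype(np.float32)) if len(k)>5 else 0, np.median(k[:,2]) if len(k) else 0)
E
```

```text
stop approx [0.59265666 0.08195257 0.05247254]
ex [0.25460195 0.96704594]
scene wall 1 335 [24.4 27.5 31.7] slope,ic [-2.6000e-03  2.7574e+01] x [-149.6  149.8]
scene wall -1 1089 [-34.4 -30.7 -25.4] slope,ic [-1.90000e-03 -3.04289e+01] x [-149.8  149.5]
scene stop top 827 [150.9 151.3 245.5 291. ] [-33.6  57.9]
scene stop face 8 149.9
scene row top x [-86.9  86.5] y [-26.5  22.4]
scene row rear face 462 -86.9
scene floor x [-205.1  268.7]
scene keeper 371 ((-60.00905990600586, -49.974037170410156), (68.2879867553711, 17.154863357543945), 12.626379013061523) 50.55557825338014
side wall 1 907 [25.1 30.  33.7] slope,ic [-2.60000e-03  2.97877e+01] x [-149.9  149.8]
side wall -1 282 [-31.9 -28.2 -24.6] slope,ic [-1.00000e-04 -2.82245e+01] x [-149.4  149.9]
side stop top 582 [149.3 149.5 164.9 287.9] [-30.6  58.6]
side stop face 110 149.5
side row top x [-88.7  85.2] y [-22.9  25.7]
side row rear face 374 -88.8
side floor x [-206.7  150.1]
side keeper 340 ((-65.11912536621094, -49.1656608581543), (74.9598388671875, 16.770774841308594), 14.084532737731934) 49.756120198641895
wrist wall 1 557 [25.  28.1 31.3] slope,ic [-4.50000e-03  2.85674e+01] x [ 84.3 149.8]
wrist wall -1 1872 [-33.7 -30.4 -25.8] slope,ic [-1.6000e-03 -3.0322e+01] x [-149.9  150. ]
wrist stop top 1823 [151.6 151.8 159.5 167.1] [-33.5  30. ]
wrist stop face 0 0
wrist row top x [-44.3  88.9] y [-25.6  23.1]
wrist row rear face 0 0
wrist floor x [-154.4  174.1]
wrist keeper 649 ((-60.65705871582031, -49.661861419677734), (70.3956069946289, 17.213138580322266), 13.78591537475586) 50.26718020174026
```

```bash
cat >> h.py <<'E'
A=np.deg2rad(75.15);EX=np.array([np.cos(A),np.sin(A)]);EY=np.array([-EX[1],EX[0]])
ROWC=np.array([.5484,-.0637]);ORG=ROWC+EX*(-.016)+EY*(-.001)   # channel origin
def toL(p): p=np.asarray(p)[...,:2]-ORG;return np.stack([p@EX,p@EY],-1)
def toW(l): return ORG+l[0]*EX+l[1]*EY
E
python3 - <<'E'
from h import *
s=ctrl.read_state()
for n,pts in(("scene",dict(spare=(172,300),glue=(470,300),cap=(479,262),pinkn=(414,350),pinkf=(475,232),yel=(411,192),pivot=(312,328),tip=(290,372),tape=(265,237))),("side",dict(spare=(342,388),glue=(395,185),cap=(399,160),pinkn=(438,230),pivot=(404,287),tip=(445,313)))):
    f=np.load(f"pics/{n}0.npz");P=cloud(n,f["d"],s)
    for k,(u,v) in pts.items():
        p=P[v,u];print(n,k,p.round(3),"chan mm",(toL(p)*1000).round(0))
# keeper angle from depth
for n in("scene","side","wrist"):
    f=np.load(f"pics/{n}0.npz");P=cloud(n,f["d"],s);l=toL(P)*1000;z=P[...,2]*1000
    m=(z>46)&(z<54)&(l[...,1]<-30)&(l[...,1]>-75)&(l[...,0]<-5)&(l[...,0]>-110)
    q=l[m];far=q[q[:,0]<-35];pf=np.polyfit(far[:,0],far[:,1],1);print(n,"slope",pf,"q",-np.arctan(pf[0]),"extreme",q[q[:,0].argmin()],"hub max y",q[:,1].max(), "x max",q[:,0].max())
st=toW((-.104-.016+.016-.03,0));print("ORG",ORG,"pre-push x=-0.135:",toW((-.135,0)),"TCP",s["eef_pos"])
E
```

```text
scene spare [ 0.408 -0.16   0.056] chan mm [-113.  112.]
scene glue [0.734 0.007 0.071] chan mm [ 132. -161.]
scene cap [0.732 0.021 0.121] chan mm [ 145. -155.]
scene pinkn [ 0.702 -0.084  0.056] chan mm [  36. -152.]
scene pinkf [0.695 0.155 0.055] chan mm [265. -85.]
scene yel [0.576 0.203 0.056] chan mm [281.  43.]
scene pivot [ 0.584 -0.111  0.054] chan mm [-21. -45.]
scene tip [ 0.593 -0.174  0.05 ] chan mm [-79. -70.]
scene tape [0.408 0.037 0.016] chan mm [ 77. 163.]
side spare [ 0.404 -0.153  0.057] chan mm [-107.  118.]
side glue [0.712 0.014 0.077] chan mm [ 133. -137.]
side cap [0.721 0.021 0.12 ] chan mm [ 142. -144.]
side pinkn [ 0.698 -0.084  0.056] chan mm [  35. -149.]
side pivot [ 0.577 -0.112  0.053] chan mm [-24. -39.]
side tip [ 0.585 -0.177  0.049] chan mm [-85. -63.]
scene slope [  0.35967465 -37.07704598] q -0.3452675291238966 extreme [-86.48154998 -63.2031149 ] hub max y -33.8088611959883 x max -10.380947591119286
side slope [  0.36314661 -32.17438677] q -0.3483383811595145 extreme [-88.17595629 -60.30379684] hub max y -32.16752410767088 x max -12.39630739825365
wrist slope [  0.36098659 -36.27924557] q -0.34642870755910954 extreme [-85.67705293 -62.33273662] hub max y -33.3772388768204 x max -10.098677531596604
ORG [ 0.54526597 -0.07942189] pre-push x=-0.135: [ 0.5106669 -0.2099129] TCP [ 6.74691161e-01 -3.71403900e-05  2.30781778e-01]
```

Request:
apply_moves:
  targets: [-0.04, -0.046, -0.02, 0, 0, -0.065, 0, -0.08, -0.093, -0.04, 0, 0, -0.13, 0, -0.12, -0.14, -0.06, 0, 0, -0.195, 0, -0.158, -0.186, -0.08, 0, 0, -0.259, 0, -0.158, -0.186, -0.08, 0, 0, -0.259, 0, -0.158, -0.186, -0.08, 0, 0, -0.259, 0, -0.158, -0.186, -0.08, 0, 0, -0.259, 0, -0.158, -0.186, -0.08, 0, 0, -0.259, 0]

```text
time: 1.15
eef_pos: [0.5178, -0.185, 0.1515]
eef_rot: [2.488, 1.918, 0.001]
contact_force: [0.9, -0.1, 0.1]
width: -0.003
```

```bash
python3 - <<'E'
from h import *
s=ctrl.read_state();print(s["eef_pos"],s["eef_rot"],s["width"],s["contact_force"],toL(s["eef_pos"])*1000)
for n in("scene","side"):
    p,d=snapshot(n);cv2.imwrite(f"pics/{n}1.png",p[...,::-1])
    x,y=(140,140) if n=="scene" else (280,200)
    im=p[y:y+270,x:x+360,::-1];cv2.imwrite(f"pics/{n}1c.png",cv2.resize(im,None,fx=2,fy=2))
E
```

```text
[ 0.51782917 -0.18499666  0.15148224] [2.48780796e+00 1.91824371e+00 6.38106507e-04] -0.002640183201973645 [ 0.92226727 -0.05898982  0.07035629] [-109.08034441   -0.53727497]
```

View pics/scene1c.png

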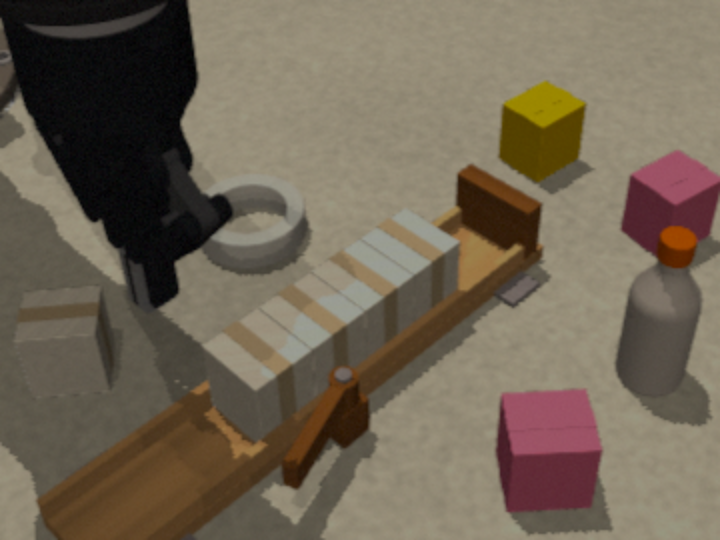

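View pics/side1c.png

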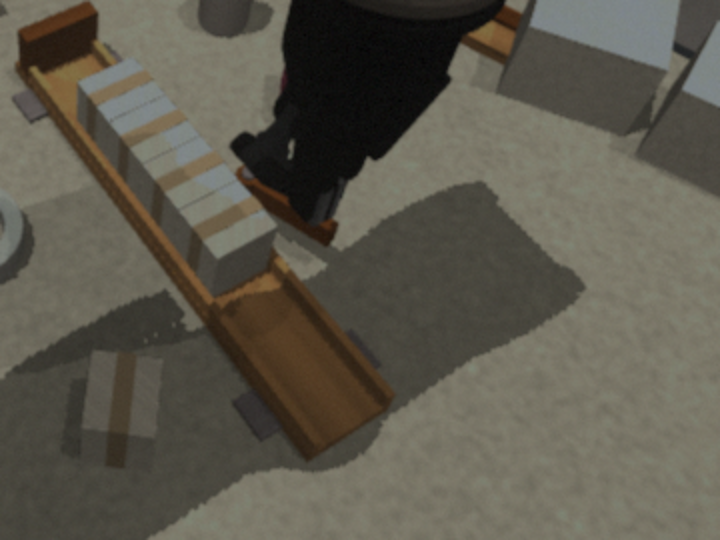

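```bash
python3 - <<'E'
from h import *
s=ctrl.read_state();R=Ro.from_rotvec(s["eef_rot"]).as_matrix()
Q=[]
for n in("scene","side"):
    p,d=snapshot(n);P=cloud(n,d,s)[d>0];q=(P-s["eef_pos"])@R*1000;Q.append(q)
q=np.vstack(Q);q=q[(q[:,2]>-130)&(q[:,2]<10)&(abs(q[:,:2])<90).all(1)]
for a in range(10,-130,-10):
    k=q[(q[:,2]<=a)&(q[:,2]>a-10)]
    if len(k)>5: print(a,len(k),"x",np.percentile(k[:,0],[1,99]).round(0),"y",np.percentile(k[:,1],[1,99]).round(0))
E
```

```text
0 131 x [-13.   6.] y [-14.  14.]
-10 295 x [-13.   7.] y [-15.  15.]
-20 283 x [-13.   7.] y [-15.  16.]
-30 164 x [-14.  -5.] y [-14.  15.]
-40 300 x [-16.  10.] y [-31.  32.]
-50 698 x [-15.   9.] y [-37.  39.]
-60 674 x [-19.   9.] y [-46.  47.]
-70 744 x [-19.   8.] y [-53.  55.]
-80 1012 x [-19.  10.] y [-63.  63.]
-90 1362 x [-22.  11.] y [-62.  62.]
-100 1091 x [-22.   6.] y [-48.  48.]
-110 640 x [-13.   9.] y [-43.  42.]
-120 450 x [-33.  11.] y [-39.  39.]
```

Request:
apply_moves:
  targets: [0, 0, -0.045, 0, 0, 0, 0, 0, 0, -0.09, 0, 0, 0, 0, 0, 0, -0.115, 0, 0, 0, 0, 0, 0, -0.126, 0, 0, 0, 0, 0, 0, -0.126, 0, 0, 0, 0, 0.003, 0.01, -0.126, 0, 0, 0, 0, 0.004, 0.015, -0.126, 0, 0, 0, 0, 0.005, 0.019, -0.126, 0, 0, 0, 0]

```text
time: 2.35
eef_pos: [0.5225, -0.1663, 0.0259]
eef_rot: [2.489, 1.916, 0.001]
contact_force: [0.6, -0.5, 0.0]
width: 0.0
```

```bash
python3 - <<'E'
from h import *
s=ctrl.read_state();print(s["eef_pos"],s["contact_force"],toL(s["eef_pos"])*1000)
for n in("scene",):
    p,d=snapshot(n)
    x,y=(140,140)
    im=p[y:y+270,x:x+360,::-1];cv2.imwrite(f"pics/{n}2c.png",cv2.resize(im,None,fx=2,fy=2))
E
```

```text
[ 0.52247362 -0.16634738  0.02590128] [ 0.58464674 -0.52965413  0.04372768] [-89.86361845  -0.24699134]
```

View pics/scene2c.png

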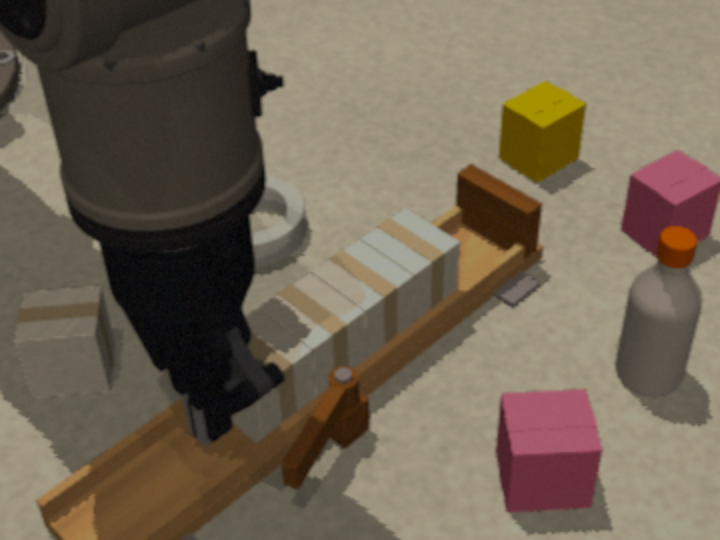

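Request:
apply_moves:
  targets: [0.001, 0.004, 0, 0, 0, 0, 0, 0.0021, 0.0077, 0, 0, 0, 0, 0, 0.0031, 0.0116, 0, 0, 0, 0, 0, 0.0041, 0.0155, 0, 0, 0, 0, 0, 0.0054, 0.0203, 0, 0, 0, 0, 0, 0.0067, 0.0251, 0, 0, 0, 0, 0, 0.0079, 0.03, 0, 0, 0, 0, 0, 0.0092, 0.0348, 0, 0, 0, 0, 0, 0.0105, 0.0396, 0, 0, 0, 0, 0, 0.0118, 0.0445, 0, 0, 0, 0, 0, 0.0128, 0.0483, 0, 0, 0, 0, 0, 0.0136, 0.0512, 0, 0, 0, 0, 0, 0.0144, 0.0541, 0, 0, 0, 0, 0, 0.0149, 0.0561, 0, 0, 0, 0, 0, 0.0154, 0.058, 0, 0, 0, 0, 0, 0.0154, 0.058, 0, 0, 0, 0, 0]

```text
time: 4.4
eef_pos: [0.5374, -0.1088, 0.0253]
eef_rot: [-2.49, -1.916, -0.0]
contact_force: [-1.2, -1.2, -0.6]
width: -0.002
```

```bash
cat > look.py <<'E'
from h import *
import sys
s=ctrl.read_state();print(s["time"],s["eef_pos"],s["contact_force"],toL(s["eef_pos"])*1000)
for n in("scene","side"):
    p,d=snapshot(n);P=cloud(n,d,s);l=toL(P)*1000;z=P[...,2]*1000
    m=(z>63)&(z<70)&(abs(l[...,1])<32)&(l[...,0]>-90)&(l[...,0]<165)&(p.max(-1)>60);
    if m.sum()>50:
        q=l[m];print(n,"row top x",np.percentile(q[:,0],[.5,99.5]).round(1),"y",np.percentile(q[:,1],[2,98]).round(1))
    m=(z>54)&(z<59)&(abs(l[...,1])<34)&(l[...,0]>145)&(l[...,0]<185);q=l[m];print(n,"stop top x",np.percentile(q[:,0],[2,98]).round(1) if len(q) else 0)
    m=(z>46)&(z<54)&(l[...,1]<30)&(l[...,1]>-115)&(l[...,0]<-28)&(l[...,0]>-110)&((p[...,0]-p[...,2].astype(int))>15)
    q=l[m]
    if len(q)>20: print(n,"keeper rect",cv2.minAreaRect(q.astype(np.float32)))
    x,y=(140,140) if n=="scene" else (240,160)
    im=p[y:y+270,x:x+360,::-1];cv2.imwrite(f"pics/{n}{sys.argv[1]}c.png",cv2.resize(im,None,fx=2,fy=2))
E
python3 look.py 3
```

```text
4.4 [ 0.53739415 -0.10883373  0.02529393] [-1.17050356 -1.16488087 -0.61173186] [-30.44695533   0.0709626 ]
scene row top x [ 13.1 158. ] y [-25.4  23.5]
scene stop top x [149.9 183.4]
scene keeper rect ((-56.19245910644531, -56.4910774230957), (63.18208312988281, 10.966838836669922), 21.005943298339844)
side row top x [-10.3 156.1] y [-21.3  27. ]
side stop top x [164.4 181.6]
side keeper rect ((-59.5587158203125, -54.51129913330078), (58.10264205932617, 12.027003288269043), 20.406871795654297)
```

View pics/scene3c.png

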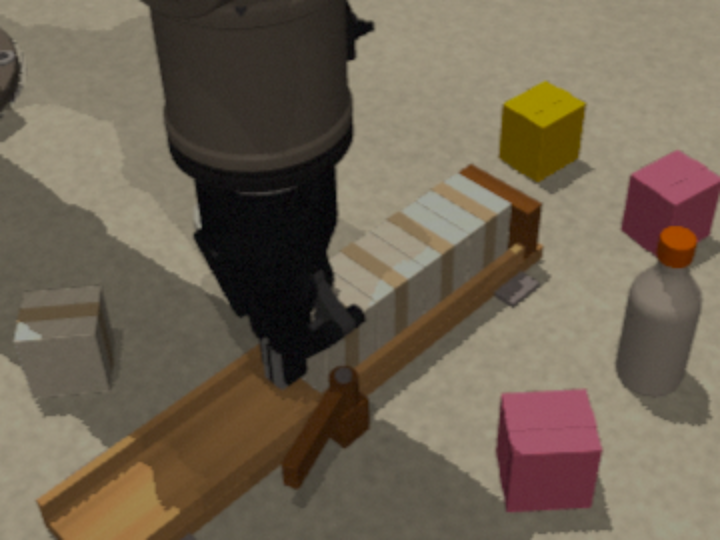

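View pics/side3c.png

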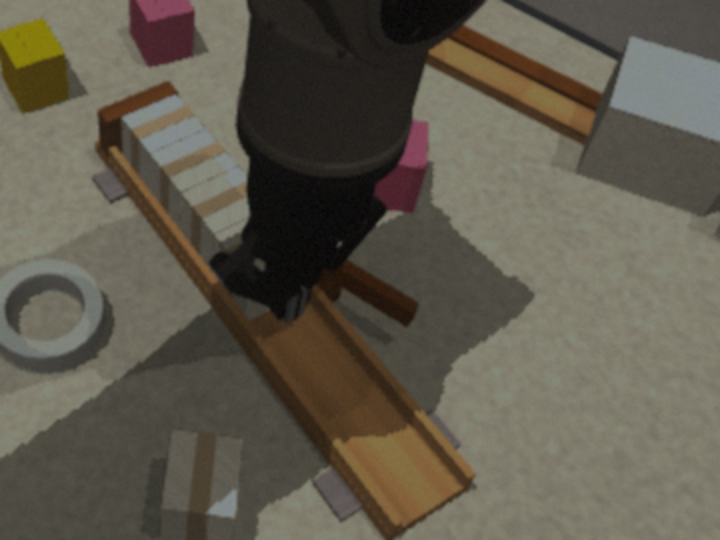

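Request:
apply_moves:
  targets: [0.0005, 0.0019, 0, 0, 0, 0, 0, 0.001, 0.0039, 0, 0, 0, 0, 0, 0.0015, 0.0058, 0, 0, 0, 0, 0, 0.0019, 0.0072, 0, 0, 0, 0, 0, 0.0022, 0.0082, 0, 0, 0, 0, 0, 0.0025, 0.0092, 0, 0, 0, 0, 0, 0.0025, 0.0092, 0, 0, 0, 0, 0]

```text
time: 5.38
eef_pos: [0.5397, -0.1004, 0.0252]
eef_rot: [2.49, 1.915, -0.001]
contact_force: [-2.5, -6.5, 1.1]
width: 0.002
```

```bash
python3 look.py 4
```

```text
5.375 [ 0.53965621 -0.10041064  0.02524898] [-2.50292236 -6.50966218  1.14162809] [-21.72545183   0.04320397]
scene row top x [ 23.4 164.2] y [-25.4  23.5]
scene stop top x [147.7 183.6]
scene keeper rect ((-56.220924377441406, -56.649147033691406), (63.172550201416016, 11.155137062072754), 20.692317962646484)
side row top x [ -1.1 163.9] y [-21.3  26.9]
side stop top x [151.9 181.3]
side keeper rect ((-56.03194808959961, -53.234954833984375), (65.5167465209961, 13.497685432434082), 22.391313552856445)
```

Force has risen to about 7 N, so the row is reaching the stop. I'll press a little more, in 1 mm steps.

Request:
apply_moves:
  targets: [0.0003, 0.001, 0, 0, 0, 0, 0, 0.0005, 0.0019, 0, 0, 0, 0, 0, 0.0008, 0.0029, 0, 0, 0, 0, 0, 0.0008, 0.0029, 0, 0, 0, 0, 0]

```text
time: 5.98
eef_pos: [0.5395, -0.1, 0.0251]
eef_rot: [2.492, 1.912, -0.004]
contact_force: [-5.0, -20.5, 0.5]
width: -0.002
```

```bash
python3 look.py 5
```

```text
5.975 [ 0.53950644 -0.10001847  0.02511197] [ -4.97883324 -20.47593483   0.54594416] [-21.38476528   0.28847808]
scene row top x [ 24.  164.2] y [-25.3  23.4]
scene stop top x [147.8 183.7]
scene keeper rect ((-56.213966369628906, -56.46403884887695), (62.26575469970703, 10.807135581970215), 20.113229751586914)
side row top x [ -1.8 163.8] y [-21.3  27. ]
side stop top x [149.7 181.8]
side keeper rect ((-56.657066345214844, -53.55744171142578), (64.436767578125, 12.960132598876953), 21.694181442260742)
```

View pics/scene5c.png

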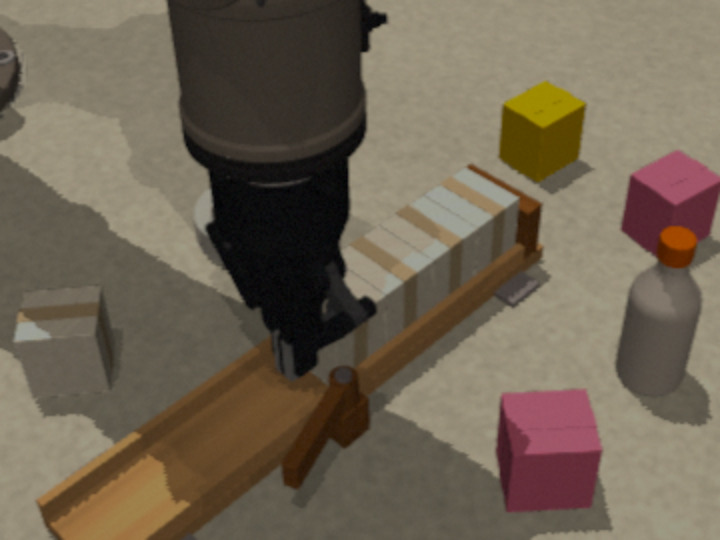

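Request:
apply_moves:
  targets: [-0.0013, -0.0048, 0, 0, 0, 0, 0, -0.004, -0.015, 0, 0, 0, 0, 0, -0.01, -0.038, 0, 0, 0, 0, 0, -0.018, -0.066, 0, 0, 0, 0, 0, -0.0205, -0.0773, 0.02, 0, 0, 0, 0, -0.0205, -0.0773, 0.07, 0, 0, 0, 0, -0.0205, -0.0773, 0.115, 0, 0, 0, 0, -0.0205, -0.0773, 0.115, 0, 0, 0, 0, -0.0205, -0.0773, 0.115, 0, 0, 0, 0]

```text
time: 7.2
eef_pos: [0.52, -0.1741, 0.1401]
eef_rot: [-2.489, -1.916, -0.0]
contact_force: [-1.0, 0.4, 0.0]
width: -0.0
```

```bash
python3 look.py 6; cat > kp.py <<'E'
from h import *
s=ctrl.read_state();p=s["eef_pos"]
def c(q,gap=0,r=.048,hx=.012,hy=.015):
    b=np.array([-np.cos(q),np.sin(q)]);n=np.array([np.sin(q),np.cos(q)])
    return np.array([-.02,-.0425])+r*b-(.005+gap+hx*abs(n[0])+hy*abs(n[1]))*n
if __name__=="__main__":
    print("start shift",(toW(c(-.346,.018))-p[:2]).round(4),c(-.346,.018),"z",.036-p[2], "R",np.linalg.norm(toW(c(-.346,.018))))
    o=toW(c(-.346,.018))
    for q in np.arange(-.346,1.66,.12): print(round(q,3),(toW(c(q))-o).round(4),c(q).round(4))
E
python3 kp.py
```

```text
7.2 [ 0.51995585 -0.1740766   0.14008054] [-0.98661189  0.39652863  0.02959982] [-97.97996154   0.20576734]
scene row top x [-11.2 163.8] y [-25.3  23.7]
scene stop top x [150.2 183.8]
scene keeper rect ((-56.6334228515625, -56.6663818359375), (62.00863265991211, 10.930641174316406), 20.34870147705078)
side row top x [-13.3 163.8] y [-21.7  27. ]
side stop top x [148.8 181.5]
side keeper rect ((-56.372005462646484, -52.45221710205078), (65.7134017944336, 11.330257415771484), 22.40631675720215)
start shift [0.1069 0.0201] [-0.05118944 -0.09751881] z -0.10328869539066382 R 0.6450356424002305
-0.346 [-0.0179 -0.0016] [-0.0573 -0.0806]
-0.226 [-0.0245 -0.0045] [-0.0618 -0.075 ]
-0.106 [-0.0316 -0.0064] [-0.0655 -0.0686]
0.014 [-0.0387 -0.0074] [-0.0683 -0.062 ]
0.134 [-0.0437 -0.0083] [-0.0704 -0.0574]
0.254 [-0.0491 -0.0086] [-0.0721 -0.0522]
0.374 [-0.0548 -0.0083] [-0.0732 -0.0467]
0.494 [-0.0606 -0.0071] [-0.0736 -0.0408]
0.614 [-0.0664 -0.0051] [-0.0732 -0.0346]
0.734 [-0.0722 -0.0022] [-0.0718 -0.0283]
0.854 [-0.0777  0.0016] [-0.0696 -0.022 ]
0.974 [-0.0827  0.0063] [-0.0663 -0.0159]
1.094 [-0.0872  0.0119] [-0.0621 -0.0102]
1.214 [-0.0909  0.0182] [-0.0569 -0.005 ]
1.334 [-0.0936  0.0251] [-0.0509 -0.0006]
1.454 [-0.0954  0.0326] [-0.0441  0.003 ]
1.574 [-0.096   0.0402] [-0.0369  0.0056]
```

View pics/side6c.png

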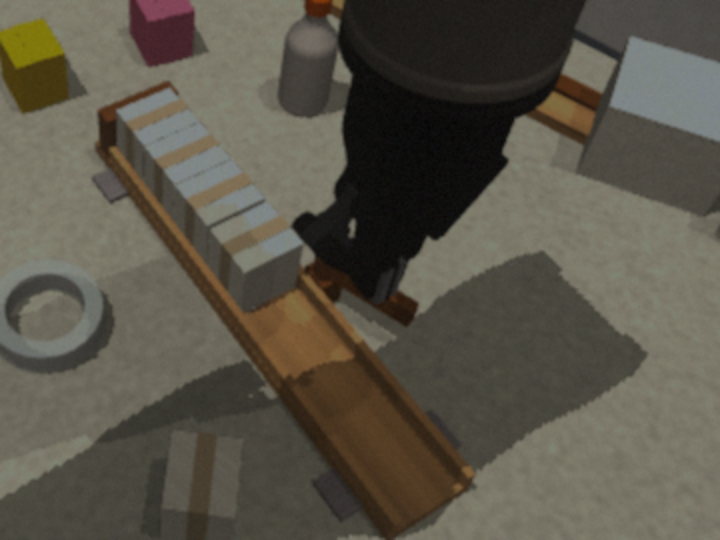

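View pics/scene6c.png

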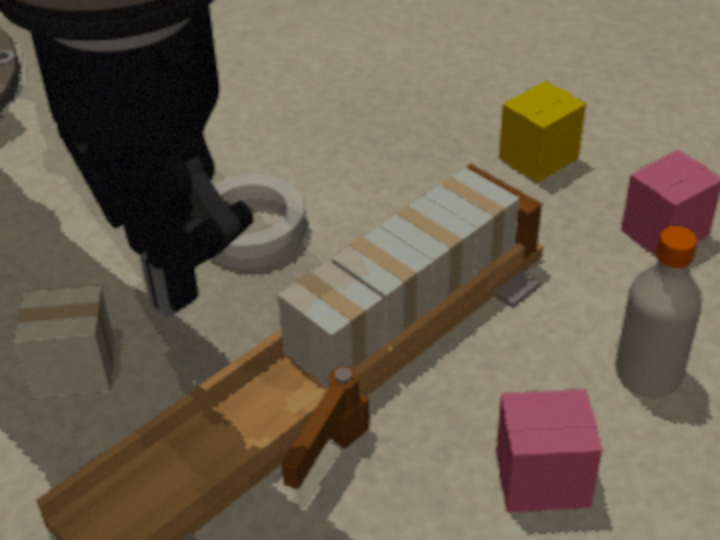

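Pulling back left a visible gap of a few mm between cartons 3 and 4 (scene crop 360,285; side crop 240,215). I'll close it with a lighter push and a gentler release.

Request:
apply_moves:
  targets: [0.0136, 0.0512, 0, 0, 0, 0, 0, 0.0136, 0.0512, -0.05, 0, 0, 0, 0, 0.0136, 0.0512, -0.09, 0, 0, 0, 0, 0.0136, 0.0512, -0.112, 0, 0, 0, 0, 0.0136, 0.0512, -0.112, 0, 0, 0, 0, 0.0149, 0.056, -0.112, 0, 0, 0, 0, 0.0162, 0.0609, -0.112, 0, 0, 0, 0, 0.0172, 0.0648, -0.112, 0, 0, 0, 0, 0.0179, 0.0677, -0.112, 0, 0, 0, 0, 0.0185, 0.0696, -0.112, 0, 0, 0, 0, 0.019, 0.0716, -0.112, 0, 0, 0, 0, 0.0193, 0.0726, -0.112, 0, 0, 0, 0, 0.0195, 0.0735, -0.112, 0, 0, 0, 0, 0.0195, 0.0735, -0.112, 0, 0, 0, 0]

```text
time: 9.05
eef_pos: [0.5397, -0.1008, 0.0283]
eef_rot: [-2.49, -1.916, 0.0]
contact_force: [0.0, 2.0, -0.3]
width: -0.002
```

```bash
python3 look.py 7
```

```text
9.05 [ 0.53966453 -0.10075606  0.02829539] [ 0.03937153  2.01622298 -0.29094121] [-22.05719776  -0.05336795]
scene row top x [ 24.3 164.2] y [-25.4  23.7]
scene stop top x [148.9 183.6]
scene keeper rect ((-56.05097961425781, -56.541648864746094), (63.18808364868164, 10.776874542236328), 20.499034881591797)
side row top x [ -0.3 164.2] y [-21.1  27. ]
side stop top x [149.7 181.6]
side keeper rect ((-56.33275604248047, -53.28569793701172), (65.01081848144531, 13.035290718078613), 21.9873104095459)
```

View pics/scene7c.png

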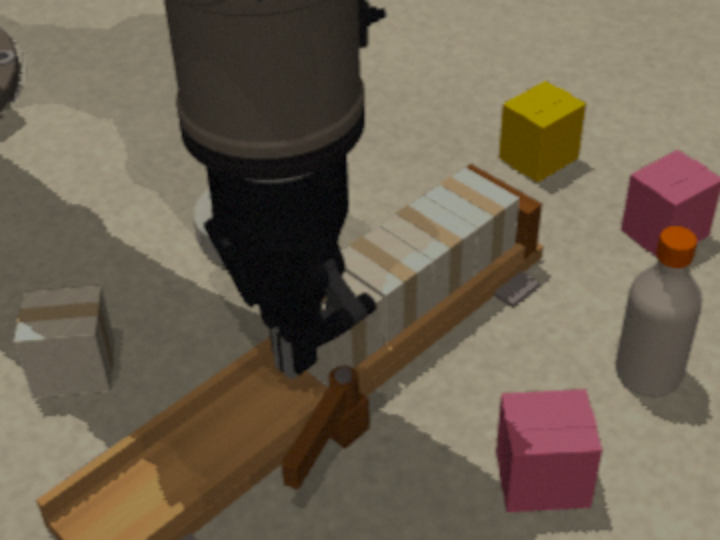

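Request:
apply_moves:
  targets: [0.0002, 0.0005, 0, 0, 0, 0, 0, 0.0003, 0.001, 0, 0, 0, 0, 0, 0.0003, 0.001, 0, 0, 0, 0, 0]

```text
time: 9.52
eef_pos: [0.54, -0.0998, 0.0283]
eef_rot: [-2.49, -1.916, 0.0]
contact_force: [-0.5, -0.2, 0.5]
width: 0.001
```

Request:
apply_moves:
  targets: [0.0002, 0.0005, 0, 0, 0, 0, 0, 0.0003, 0.001, 0, 0, 0, 0, 0, 0.0003, 0.001, 0, 0, 0, 0, 0]

```text
time: 9.9
eef_pos: [0.5403, -0.0986, 0.0283]
eef_rot: [-2.49, -1.916, -0.0]
contact_force: [-0.6, -1.0, 1.1]
width: 0.002
```

```bash
python3 look.py 8
```

```text
9.9 [ 0.54031614 -0.09862759  0.02830574] [-0.58940743 -1.03041075  1.09987202] [-19.83282098  -0.13770748]
scene row top x [ 27.3 164.3] y [-25.5  23.5]
scene stop top x [147.8 183.5]
scene keeper rect ((-56.387359619140625, -56.765995025634766), (62.656333923339844, 10.676006317138672), 20.02338218688965)
side row top x [  0.6 164.3] y [-21.1  27. ]
side stop top x [151.2 181.9]
side keeper rect ((-55.98982238769531, -53.38774490356445), (65.52662658691406, 13.680131912231445), 22.837299346923828)
```

View pics/scene8c.png

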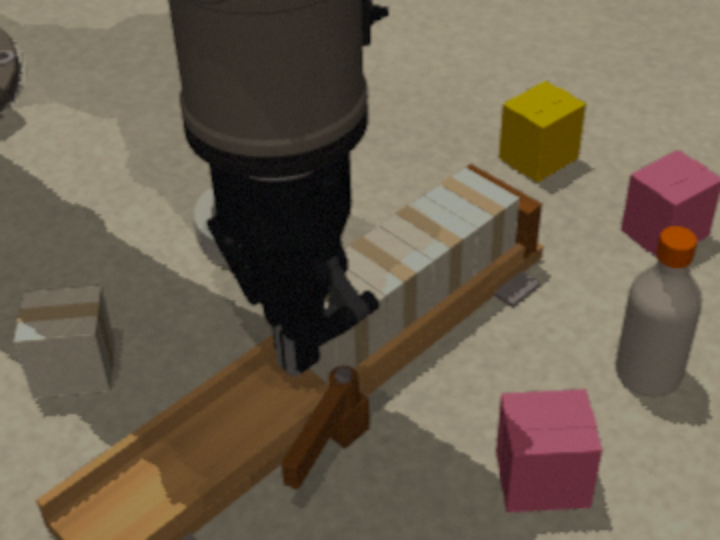

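View pics/side8c.png

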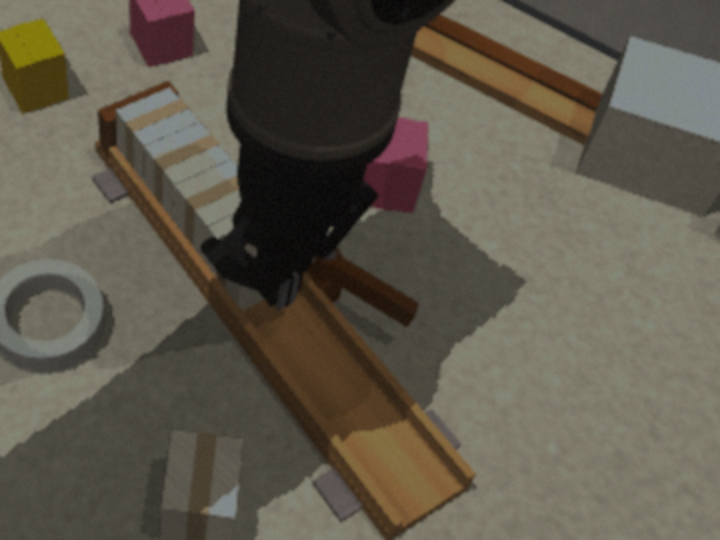

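Request:
apply_moves:
  targets: [0.0002, 0.0005, 0, 0, 0, 0, 0, 0.0003, 0.001, 0, 0, 0, 0, 0, 0.0004, 0.0015, 0, 0, 0, 0, 0, 0.0004, 0.0015, 0, 0, 0, 0, 0]

```text
time: 10.5
eef_pos: [0.5404, -0.0983, 0.0283]
eef_rot: [2.49, 1.914, -0.001]
contact_force: [-2.1, -6.9, 1.4]
width: -0.004
```

Request:
apply_moves:
  targets: [0.0002, 0.0006, 0, 0, 0, 0, 0, 0.0002, 0.0006, 0, 0, 0, 0, 0, 0.0001, 0.0003, 0, 0, 0, 0, 0, 0, 0, 0, 0, 0, 0, 0, -0.0001, -0.0003, 0, 0, 0, 0, 0, -0.0002, -0.0006, 0, 0, 0, 0, 0, -0.0003, -0.001, 0, 0, 0, 0, 0, -0.0004, -0.0015, 0, 0, 0, 0, 0, -0.0006, -0.0022, 0, 0, 0, 0, 0, -0.0008, -0.003, 0, 0, 0, 0, 0, -0.0013, -0.005, 0, 0, 0, 0, 0, -0.002, -0.0077, 0, 0, 0, 0, 0, -0.0041, -0.0155, 0, 0, 0, 0, 0, -0.0082, -0.031, 0, 0, 0, 0, 0, -0.0154, -0.058, 0, 0, 0, 0, 0, -0.0205, -0.0773, 0.02, 0, 0, 0, 0, -0.0205, -0.0773, 0.07, 0, 0, 0, 0, -0.0205, -0.0773, 0.112, 0, 0, 0, 0, -0.0205, -0.0773, 0.112, 0, 0, 0, 0]

```text
time: 12.88
eef_pos: [0.5214, -0.1762, 0.1434]
eef_rot: [2.488, 1.912, 0.006]
contact_force: [0.6, -0.0, -0.7]
width: -0.002
```

```bash
python3 look.py 9;python3 kp.py|head -1
```

```text
12.875 [ 0.52137673 -0.17622457  0.14338652] [ 0.57201888 -0.00297052 -0.68818962] [-99.69204033  -1.71816024]
scene row top x [ -8.4 163.6] y [-25.4  23.6]
scene stop top x [147.9 183.2]
scene keeper rect ((-56.032615661621094, -56.70978927612305), (63.223716735839844, 11.183745384216309), 20.221160888671875)
side row top x [-10.3 163.7] y [-21.7  27. ]
side stop top x [150.8 181.5]
side keeper rect ((-56.936302185058594, -52.62455368041992), (64.62446594238281, 10.196834564208984), 21.48647117614746)
start shift [0.1066 0.0214] [-0.05118944 -0.09751881] z -0.10437256114790319 R 0.6450356424002305
```

View pics/scene9c.png

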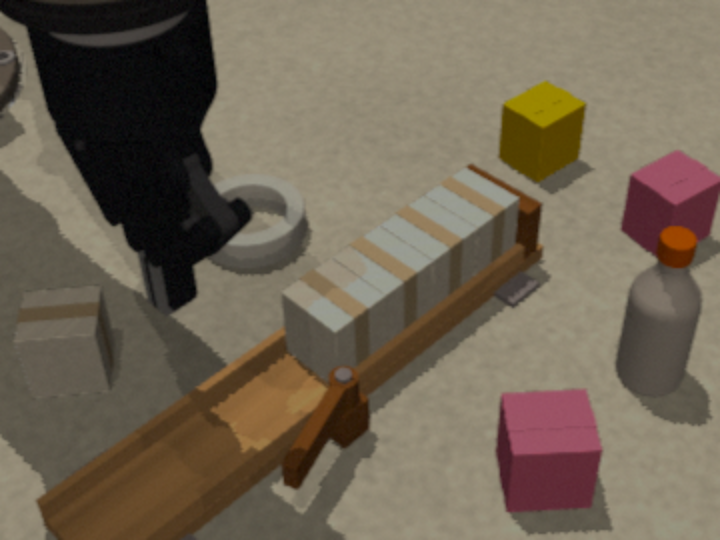

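View pics/side9c.png

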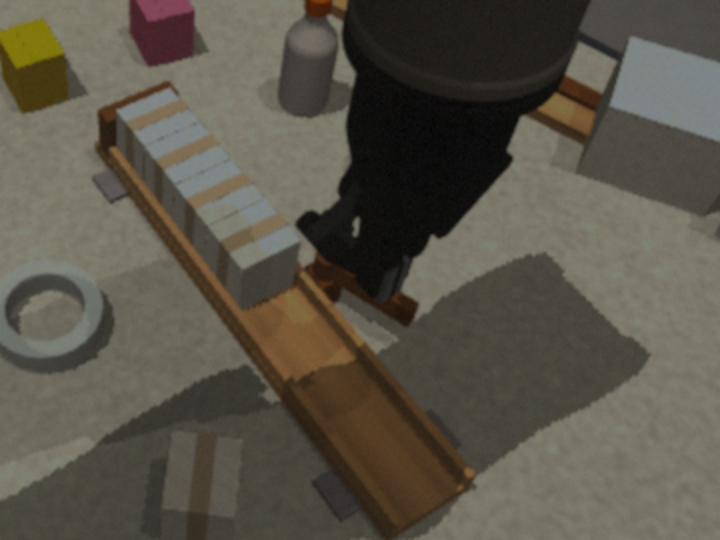

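Request:
apply_moves:
  targets: [0.035, 0.007, 0, 0, 0, 0, 0, 0.07, 0.014, 0, 0, 0, 0, 0, 0.1066, 0.0214, 0, 0, 0, 0, 0, 0.1066, 0.0214, -0.03, 0, 0, 0, 0, 0.1066, 0.0214, -0.07, 0, 0, 0, 0, 0.1066, 0.0214, -0.107, 0, 0, 0, 0, 0.1066, 0.0214, -0.107, 0, 0, 0, 0, 0.1066, 0.0214, -0.107, 0, 0, 0, 0]

```text
time: 13.98
eef_pos: [0.6269, -0.1536, 0.0338]
eef_rot: [2.49, 1.915, -0.0]
contact_force: [1.1, -0.6, 0.4]
width: 0.002
```

```bash
python3 look.py 10;python3 kp.py|head -1
```

```text
13.975 [ 0.62688919 -0.15359587  0.03382759] [ 1.10234727 -0.57782708  0.44486642] [-50.77741215 -97.90701423]
scene row top x [ -8.4 164.9] y [-25.7  22.8]
scene stop top x [147.5 183.9]
scene keeper rect ((-56.857147216796875, -84.15476989746094), (42.29711151123047, 61.75328063964844), 20.826753616333008)
side row top x [-10.1 163.2] y [-21.8  27. ]
side stop top x [152.6 181.8]
side keeper rect ((-56.36607360839844, -53.27495193481445), (65.50537872314453, 13.255426406860352), 22.492204666137695)
start shift [-0.0012 -0.0004] [-0.05118944 -0.09751881] z 0.0012651533465279849 R 0.6450356424002305
```

View pics/scene10c.png

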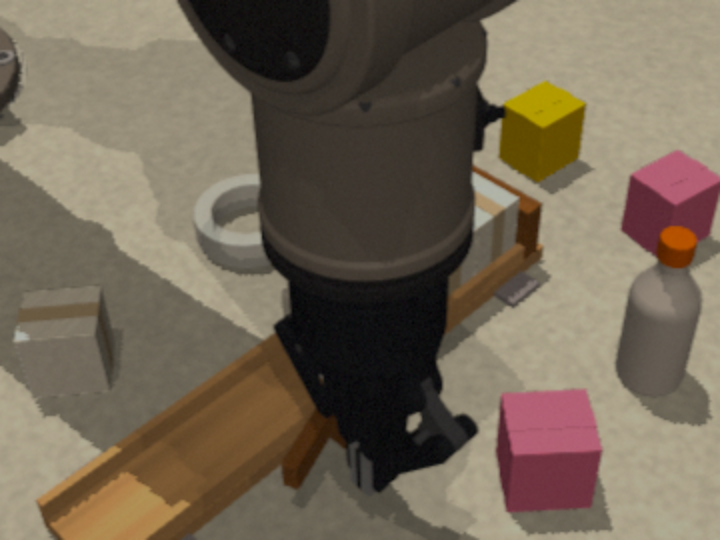

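View pics/side10c.png

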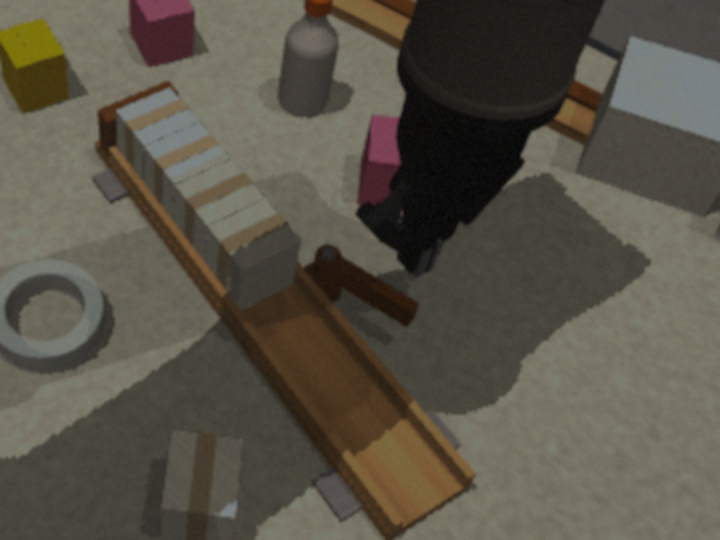

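Request:
apply_moves:
  targets: [-0.009, -0.001, 0.003, 0, 0, 0, 0, -0.018, -0.0016, 0.003, 0, 0, 0, 0, -0.0245, -0.0045, 0.003, 0, 0, 0, 0, -0.0316, -0.0064, 0.003, 0, 0, 0, 0, -0.0387, -0.0074, 0.003, 0, 0, 0, 0, -0.0437, -0.0083, 0.003, 0, 0, 0, 0, -0.0491, -0.0086, 0.003, 0, 0, 0, 0, -0.0548, -0.0083, 0.003, 0, 0, 0, 0, -0.0606, -0.0071, 0.003, 0, 0, 0, 0, -0.0664, -0.0051, 0.003, 0, 0, 0, 0, -0.0722, -0.0022, 0.003, 0, 0, 0, 0, -0.0722, -0.0022, 0.003, 0, 0, 0, 0]

```text
time: 15.58
eef_pos: [0.554, -0.155, 0.0363]
eef_rot: [-2.489, -1.916, 0.001]
contact_force: [0.0, -0.8, 0.4]
width: 0.001
```

```bash
python3 look.py 11
```

```text
15.575 [ 0.55395539 -0.15500453  0.03628135] [ 0.02883539 -0.76410834  0.41966347] [-70.83118235 -27.77021732]
scene row top x [ -8.2 164.1] y [-25.3  23.4]
scene stop top x [147.6 183.8]
scene keeper rect ((-59.99905014038086, -31.88785171508789), (32.016727447509766, 66.74393463134766), 44.87408447265625)
side row top x [-10.3 163.5] y [-21.7  27. ]
side stop top x [151.5 181.9]
side keeper rect ((-56.25548553466797, -12.745935440063477), (9.371865272521973, 52.21913528442383), 52.59320068359375)
```

View pics/scene11c.png

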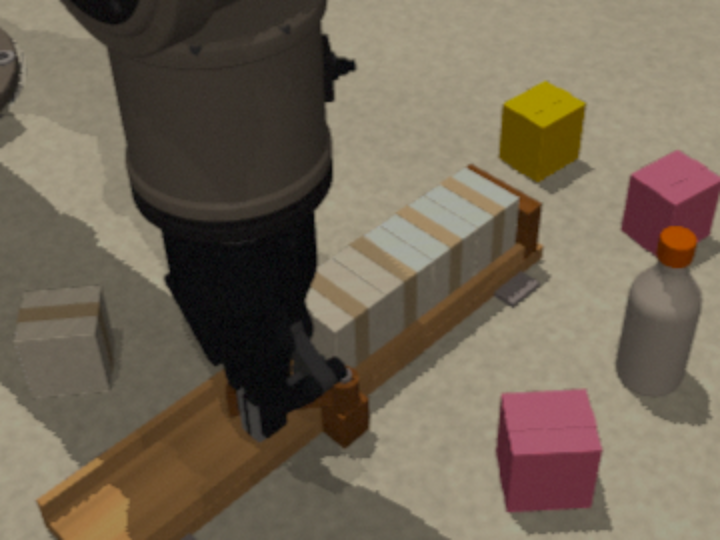

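View pics/side11c.png

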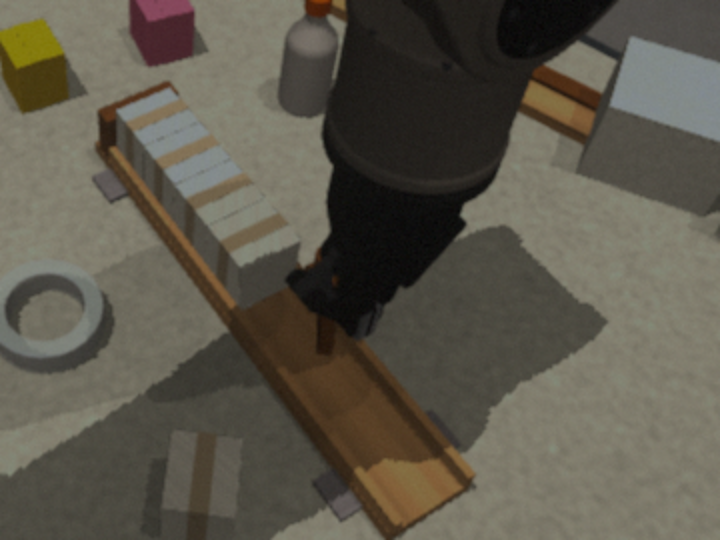

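Request:
apply_moves:
  targets: [-0.0055, 0.0038, 0, 0, 0, 0, 0, -0.0105, 0.0085, 0, 0, 0, 0, 0, -0.015, 0.0141, 0, 0, 0, 0, 0, -0.0187, 0.0204, 0, 0, 0, 0, 0, -0.0214, 0.0273, 0, 0, 0, 0, 0, -0.0232, 0.0348, 0, 0, 0, 0, 0, -0.0236, 0.039, 0, 0, 0, 0, 0, -0.0236, 0.042, 0, 0, 0, 0, 0, -0.0236, 0.042, 0, 0, 0, 0, 0]

```text
time: 16.8
eef_pos: [0.5309, -0.113, 0.0362]
eef_rot: [-2.489, -1.916, 0.0]
contact_force: [-0.3, 0.2, -0.5]
width: 0.005
```

```bash
python3 look.py 12
```

```text
16.8 [ 0.53091959 -0.11304471  0.03624276] [-0.33241013  0.18673033 -0.48139135] [-36.17664409   5.25004062]
scene row top x [ -7.5 164. ] y [-25.4  23.6]
scene stop top x [149.1 183.6]
side row top x [  8.6 163.7] y [-21.3  27. ]
side stop top x [151.6 181.7]
```

View pics/side12c.png

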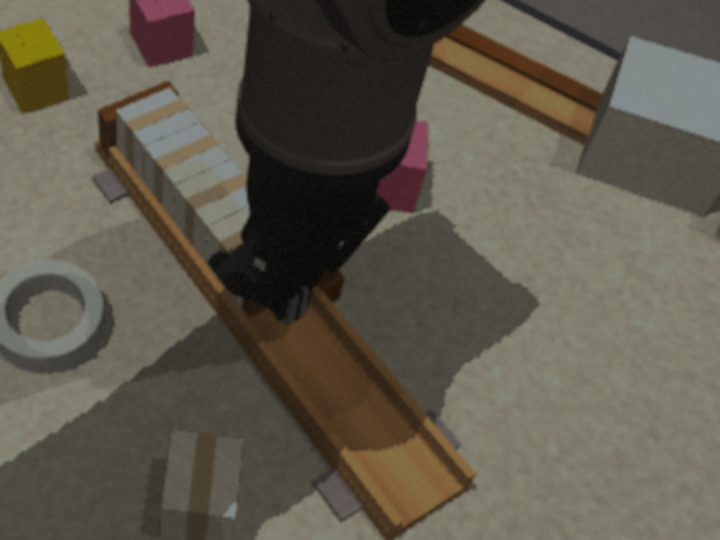

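Request:
apply_moves:
  targets: [0.0003, 0.001, 0, 0, 0, 0, 0, 0.0005, 0.0019, 0, 0, 0, 0, 0, 0.0005, 0.0019, 0, 0, 0, 0, 0]

```text
time: 17.27
eef_pos: [0.5312, -0.1121, 0.0362]
eef_rot: [2.49, 1.915, -0.001]
contact_force: [-1.3, -5.0, 0.3]
width: -0.003
```

At about 5 N the bar seems to be against its limit. I'll add a touch more, then pull back gently.

Request:
apply_moves:
  targets: [0.0002, 0.0006, 0, 0, 0, 0, 0, 0.0002, 0.0006, 0, 0, 0, 0, 0, 0, 0, 0, 0, 0, 0, 0, -0.0002, -0.0008, 0, 0, 0, 0, 0, -0.0004, -0.0015, 0, 0, 0, 0, 0, -0.0006, -0.0024, 0, 0, 0, 0, 0, -0.001, -0.004, 0, 0, 0, 0, 0, -0.002, -0.0077, 0, 0, 0, 0, 0, -0.0041, -0.0155, 0, 0, 0, 0, 0, -0.0103, -0.0387, 0, 0, 0, 0, 0, -0.0154, -0.058, 0.01, 0, 0, 0, 0, -0.018, -0.068, 0.06, 0, 0, 0, 0, -0.018, -0.068, 0.11, 0, 0, 0, 0, -0.018, -0.068, 0.14, 0, 0, 0, 0, -0.018, -0.068, 0.14, 0, 0, 0, 0]

```text
time: 19.15
eef_pos: [0.5145, -0.1805, 0.1793]
eef_rot: [2.488, 1.913, 0.005]
contact_force: [0.5, -0.2, 0.6]
width: 0.001
```

```bash
python3 look.py 13; python3 - <<'E'
from h import *
s=ctrl.read_state()
for n in("scene","side"):
    p,d=snapshot(n);P=cloud(n,d,s);l=toL(P)*1000;z=P[...,2]*1000
    m=(z>46)&(z<53)&(l[...,1]<34)&(l[...,1]>-30)&(l[...,0]<-12)&(l[...,0]>-60)
    q=l[m];pf=np.polyfit(q[:,1],q[:,0],1);print(n,len(q),"bar x=a*y+b",pf,"q",np.pi/2+np.arctan(pf[0]),"y range",np.percentile(q[:,1],[1,99]))
E
```

```text
19.15 [ 0.51446522 -0.18052779  0.17933765] [ 0.54282869 -0.21480288  0.56336723] [-105.62288171    3.85964093]
scene row top x [ -8.4 163.9] y [-25.4  23.7]
scene stop top x [148.3 183.4]
side row top x [-10.2 163.5] y [-21.9  27. ]
side stop top x [151.  181.6]
scene 339 bar x=a*y+b [ 2.74086280e-03 -2.04404624e+01] q 1.5735371827341786 y range [-29.17385481  26.47279509]
side 297 bar x=a*y+b [ 9.85330404e-03 -2.18923060e+01] q 1.5806493119794283 y range [-28.44390155  29.11901036]
```

View pics/scene13c.png

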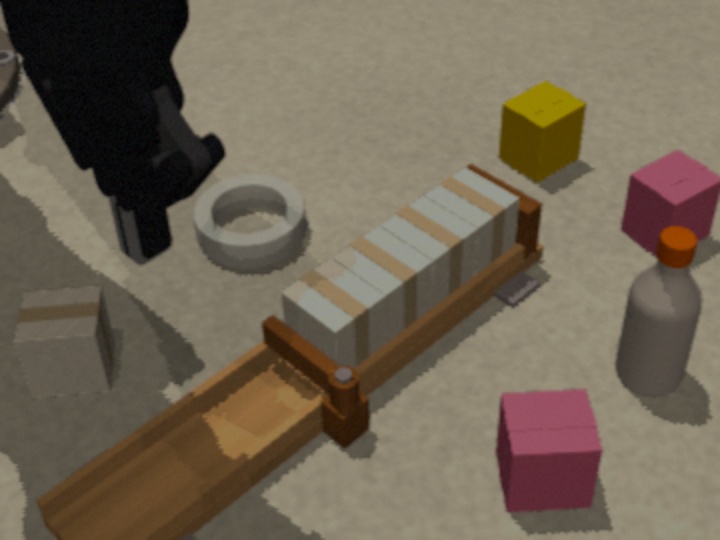

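View pics/side13c.png

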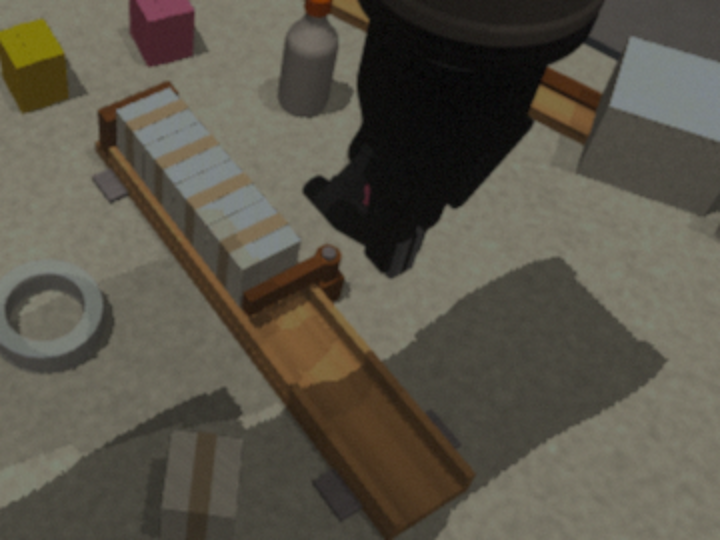

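```bash
python3 - <<'E'
from plant import ctrl
s=ctrl.read_state();print(abs(s["joint_velocities"]).max());print(ctrl.sign_off())
E
```

```text
0.010027604778301889
the job is handed in; nothing more can be done
None
```

The four cartons are home against the end stop with no visible gaps, the keeper bar is closed behind them, and the hand is clear. I handed the job in at about 19 s; the sign-off reported no verdict.

- **Row:** My first push stopped short at about 20 N. It left a gap of roughly 3 mm between cartons 3 and 4 when the hand withdrew. A second push with the tool slightly higher closed it: the row went solid at about 7 N, and I let go gently.
- **Last checks:** From depth, carton 4's rear face reads x = -8.4 mm in the scene view and -10.2 mm in the side view, against -9 mm for home. The keeper angle reads 1.574 and 1.581 rad. That is just over its 1.57 limit, so I take the bar as fully closed.
- **Clearance:** The hand finished at z = 0.18 m with no contact force. The spare carton, glue bottle and tape roll look unmoved in the pictures; I did not measure them again.
- **Disagreement:** The two cameras differ by about 2 mm, within their stated calibration. I did not measure carton 1's gap to the stop directly; I inferred it from the contact force and the row's 176 mm length.

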